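Tap the wedge home to clamp the drawbar in the shelf vise

TASK

Clamp the drawbar in the blue wedge vise: take the orange wedge out of its holder, stand it loosely in the vise's slot with its slanted face to the sliding jaw, and let go of it there. Then tap it down on its steel head with the shut fingers until it stops moving and the jaw grips the drawbar tight, lift off and give it one more tap to make sure, without forcing it hard, and come away, leaving the drawbar and everything else on the shelf where they are.

Things in the scene. Friction and masses are not known exactly. Their poses are not given: they have to be found in the camera images.
- wedge_center (a point): orange wedge with steel cap, 120 mm long, 40 mm wide, 0.4 kg, toe down in its holder at the start. Point: 60 mm above the toe, 60 mm below the flat top, 14 mm in from the upright back face, mid-width. z: toe to head; y: across the 40 mm width (flat parallel sides, to grip); x: from the upright back face to the slanted face. Thickness (x) 12 mm at the toe, growing 0.18 mm per mm
- wedge_front (a point): point on the wedge's flat top, at the middle of its edge on the slanted side. The steel cap is the wedge's top 12 mm, 35 mm thick (x, from the back face to this point) by 40 mm wide (y)
- holder_top (a point): fixed wooden holder block, 85 x 85 mm, 68 mm high, with the pocket in which the wedge stands; the wedge's top 60 mm stick out, and it lifts straight up and out. Point: middle of the block's top
- slot (a point): mouth of the blue vise's open-topped wedge slot, mid-width, 115 mm above the shelf, 10 mm from the back plate's nominal face. x: from back plate across the slot to the sliding jaw; y: along the slot's width; z up. The slot is 46 mm wide (y) between cheeks whose tops are 12 mm below the mouth, about 20 mm across (x) at the mouth, 105 mm deep (the wedge never bottoms)
- vise: blue welded wedge vise fixed to the shelf; origin on the shelf, in the back plate's nominal face, axes as the slot's. The back plate is upright, screw-set up to 2 mm nearer or farther (unknown), so the depth where the wedge stops varies: set loosely, its toe hangs by friction some 35 to 60 mm below the mouth; it stops 15 to 30 mm deeper
- jaw: the vise's sliding steel jaw, 115 mm high, its slot face slanted like the wedge's. Slides along the slot's x only; a 5 N spring holds it back (its origin is then the vise's). The wedge pushes it 4 mm till its springy rubber pad meets the drawbar, and 1 mm more to the firm stop. The push this takes is 3 to 8 N, then 8 to 14 N on the pad, then rises steeply; driven to 15 to 20 N it stays tight
- wedge: the whole wedge; origin at the toe's underside, mid-width, in the plane of its upright back face; axes as at wedge_center
- bar: the whole drawbar; origin under its middle, axes as the vise's at the start
- bar_center (a point): centre of the trailer drawbar to be clamped: dark steel square tube 50 x 50 mm, 200 mm long (along y), a tow ball on one end (its top 117 mm above the tube's underside), 1.6 kg, lying on the vise's 10 mm base plate between the jaw and the low blue fence
- jar_center (a point): glass jar with a steel lid, 74 mm across, 110 mm high, a bystander; the point is at its centre
- gauge: orange aluminium tread depth tool, 135 mm long, lying flat, a bystander; origin under the middle of its body
- hexkey: chrome hex key, 185 mm long, lying flat, a bystander; origin under the middle of its long leg
- cover0_center (a point): black plastic lug nut cover, 42 mm across, 60 mm high, standing, a bystander; the point is at its centre
- cover1_center (a point): black plastic lug nut cover, 42 mm across, 60 mm high, standing, a bystander; the point is at its centre
- cover2_center (a point): black plastic lug nut cover, 42 mm across, 60 mm high, standing, a bystander; the point is at its centre
- cover3_center (a point): black plastic lug nut cover, 42 mm across, 60 mm high, standing, a bystander; the point is at its centre
Things that resemble listed ones, but are neither listed nor needed, are in the scene too. There is more than one size of the vise; the job needs the larger.

How it is judged:
By the outcome, as a careful person would: the job done as asked, in the order asked, and still so for the second after the job is handed in, with the robot touching nothing.
It also fails if it takes over 46 s, if anything falls off the work surface, if the arm or the gripper's body presses on something with over 40 N, if the wrist force passes 120 N, or if a joint passes its speed limit or range.

ROBOT

A 7-joint arm with a two-finger parallel gripper is mounted at the origin on the work surface. World frame = base frame: x ahead of the robot, y to its left, z up, the work surface at z = 0. Lengths are in m, angles in rad, forces in N, time in s.
With the tool pointing down it reaches from about 0.35 to 0.9 m from the base axis. Payload 7.2 kg.
Tool frame: the origin (TCP) lies between the finger pads; the fingertips stand 14 mm ahead of it and the grasp point (between the pads) lies 5 mm behind it (arm.nose_length is the distance from the TCP to the fingertips, in m); y points along the fingers, z is the direction in which the jaws open and shut, and the axes are right-handed (so a half turn about y gives the same grasp; the last joint's range is limited). The gripper opens to 88 mm and grips with 3 to 60 N. Pads are 20 mm wide; open, the fingers measure 115 mm over their backs; the gripper's body (75 mm by 178 mm) begins 61 mm behind the grasp point.
Start: joints at [1.233, 0.411, -0.013, 1.596, 0.006, 1.134, -0.082], TCP at [0.167, -0.602, 0.237] pointing down, gripper open.
Joint ranges: [-2.95, 2.95], [-0.29, 1.99], [-1.47, 1.44], [0.14, 2.54], [-1.03, 4.17], [0.13, 1.85], [-2.86, 2.86]. Speed limits (rad/s): [2.39, 2.39, 3.01, 3.01, 3.14, 3.14, 3.14].

INTERFACE

Orientations are given as [roll, pitch, yaw] about the fixed x, y, z axes, in that order (R = Rz(yaw) Ry(pitch) Rx(roll)).
In Python, from workcell import arm, eyes gives the robot as it stands. The module is installed in compiled form; this text tells all that it offers.
- The arm moves only by the shell command python3 -m handwheel 'ROWS' [FORCE]. ROWS is JSON, a list of rows, each an object with "slide": the shift along the tool's x, y, z in units of 50 mm (1.0 is 50 mm), a list of three; "twist": the turn, a rotation vector about the tool's x, y, z in units of 10 degrees (1.0 is 10 degrees), a list of three; "hand": the finger opening in mm, from 0 to 87.8. In form: [{"slide": [dx, dy, dz], "twist": [ax, ay, az], "hand": hand}, ...]. A call has exactly 10 rows; each row is the pose to reach, as a shift and turn from the pose commanded when the call began, along the tool's axes at that moment; what a row does not reach only later rows make up. A row lasts 1/8 s, in which the tool goes at most 62.5 mm and 10.7 degrees, less where a joint would pass 70% of its speed; a pose out of reach is approached as far as the arm can. A call with a gripper value outside its range is refused whole. The fingers move at their own pace and stop on an object; FORCE is the grip in N (left out, the last holds). Time passes only in rows, so rows that repeat a pose let the fingers close, or fill a call up. It gives the time, the measured TCP pose, the force and the opening at its end, in the units of the state.
- arm.read_state(): the state, without advancing time (a new reading comes with each control period).
- eyes.camera(name): name is "scene" or "side" or "wrist"; returns the picture (384x512x3 uint8, blue, green, red); there is no depth.
- eyes.camera_model(name): a dict with "fx", "fy", "cx", "cy" (pixels), "rvec" (rotation vector, rad) and "tvec" (3), from world to camera coordinates, as OpenCV has them. Camera axes: x right, y down, z forward; pixel columns grow to the right and rows downward; lengths in m; the calibration is good to about 2 mm. A picture is of the moment at which its call begins: read the wrist's pose just before it. camera_model takes no time and is no camera call; for the wrist camera it gives the pose at the moment of the call.
- arm.finish_job(): hands the job in, once; it reports no verdict.
The state is a dict: "clock": time; "q": joint angles; "joint_velocities": joint speeds; "tau": joint torques, N m; "tcp_pos": TCP position; "tcp_rot": TCP orientation; "contact_force": force on the tool from outside, world axes, zero at the start; "torque": the same for the moment, N m; "gripper_width": opening from 0.0 (shut) to 1.0 (fully open).
Only numpy, scipy, OpenCV 4.12 (cv2) and the standard library are available. Lean on these libraries where they do the work, as an engineer would, in place of code of your own. Each camera call takes 0.05 s, during which the arm holds its last target.

## Working session

There is one attempt and no reset: what is moved stays moved. The work goes in short steps, Python scripts to look and compute and a shell command to move; the robot and the scene stay as the last step left them, time stands still between calls to the robot, and variables do not carry over. Pictures are saved under pics/ and viewed, and the job is handed in when it is done.

```bash
mkdir -p pics
python3 - <<'E'
from workcell import arm, eyes
import cv2
s=arm.read_state(); print(s, arm.nose_length)
for n in ("scene","side","wrist"):
    m=eyes.camera_model(n); print(n,m)
    cv2.imwrite(f"pics/a_{n}.png",eyes.camera(n))
E
```

```text
{'clock': 0.0, 'q': array([ 1.2328016 ,  0.41188895, -0.01271126,  1.59707662,  0.00558637,
        1.13427066, -0.08219933]), 'joint_velocities': array([ 0.00125638,  0.00036064, -0.00116438, -0.00021777, -0.00012287,
        0.00070692, -0.00224058]), 'tau': array([ 1.16146417e-03, -5.87950945e+01,  6.42228294e-01, -2.91083533e+01,
       -5.40060166e-02,  1.79441966e-02,  4.58904356e-05]), 'tcp_pos': array([ 0.16641528, -0.60192442,  0.23580254]), 'tcp_rot': array([-1.57240124e+00, -1.02096976e-04, -2.87177885e+00]), 'contact_force': array([0.78691711, 1.03886297, 0.05156773]), 'torque': array([-0.00036745,  0.0050271 ,  0.02556331]), 'gripper_width': 1.0002133394849513} 0.014
scene {'fx': 442.744766443942, 'fy': 442.744766443942, 'cx': 251.89024298824134, 'cy': 198.8693896861931, 'rvec': array([ 1.50480549,  1.83539649, -0.94490066]), 'tvec': array([ 0.10464628, -0.21536608,  1.68908412])}
side {'fx': 438.02595121730644, 'fy': 438.02595121730644, 'cx': 253.86204018205618, 'cy': 189.3885761561521, 'rvec': array([ 0.54869297, -2.69540406,  1.20452438]), 'tvec': array([0.45376153, 0.23439815, 1.22281885])}
wrist {'fx': 308.4554549605059, 'fy': 308.4554549605059, 'cx': 260.0836932980212, 'cy': 189.63855680804454, 'rvec': array([-2.317818  ,  1.76566397,  0.24612822]), 'tvec': array([-0.62444509, -0.03342828,  0.38971079])}
```

View pics/a_scene.png

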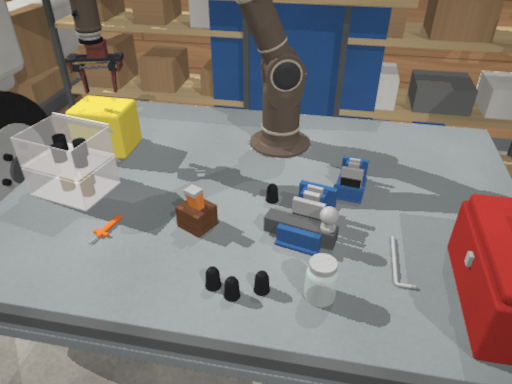

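View pics/a_side.png

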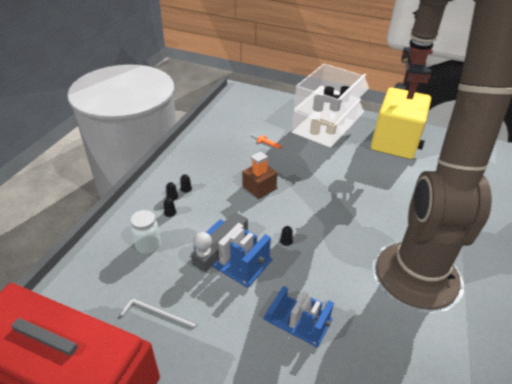

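View pics/a_wrist.png

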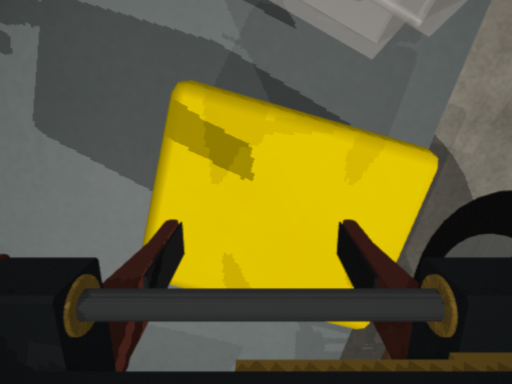

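```bash
cat > h.py <<'E'
import numpy as np, cv2
from workcell import arm, eyes
from scipy.spatial.transform import Rotation as R
def mdl(n):
    m=eyes.camera_model(n); K=np.array([[m['fx'],0,m['cx']],[0,m['fy'],m['cy']],[0,0,1]])
    return K,np.array(m['rvec'],float),np.array(m['tvec'],float)
def proj(n,P,M=None):
    K,r,t=M or mdl(n); return cv2.projectPoints(np.atleast_2d(np.array(P,float)),r,t,K,None)[0][:,0]
def ray(n,uv,M=None):
    K,r,t=M or mdl(n); Rm=cv2.Rodrigues(r)[0]
    return -Rm.T@t, Rm.T@np.linalg.inv(K)@np.array([uv[0],uv[1],1.])
def atz(n,uv,z,M=None):
    o,d=ray(n,uv,M); return o+d*(z-o[2])/d[2]
def tri(obs):  # [(name,uv)]
    A=np.zeros((3,3));b=np.zeros(3)
    for n,uv in obs:
        o,d=ray(n,uv); d=d/np.linalg.norm(d); Q=np.eye(3)-np.outer(d,d); A+=Q;b+=Q@o
    return np.linalg.solve(A,b)
def crop(img,x,y,w,h,k,name):
    cv2.imwrite(name,cv2.resize(img[y:y+h,x:x+w],None,fx=k,fy=k,interpolation=cv2.INTER_CUBIC))
E
python3 - <<'E'
from h import *
a=cv2.imread('pics/a_scene.png');b=cv2.imread('pics/a_side.png')
crop(a,160,150,200,150,4,'pics/b1.png'); crop(b,180,140,160,120,5,'pics/b2.png')
crop(b,250,260,100,90,6,'pics/b3.png')
print(atz('scene',(186,200),.128),atz('scene',(304,230),.06),atz('side',(260,158),.128))
E
```

```text
[ 0.59742998 -0.16346216  0.128     ] [0.57725917 0.14960766 0.06      ] [ 0.53615055 -0.15254935  0.128     ]
```

View pics/b1.png

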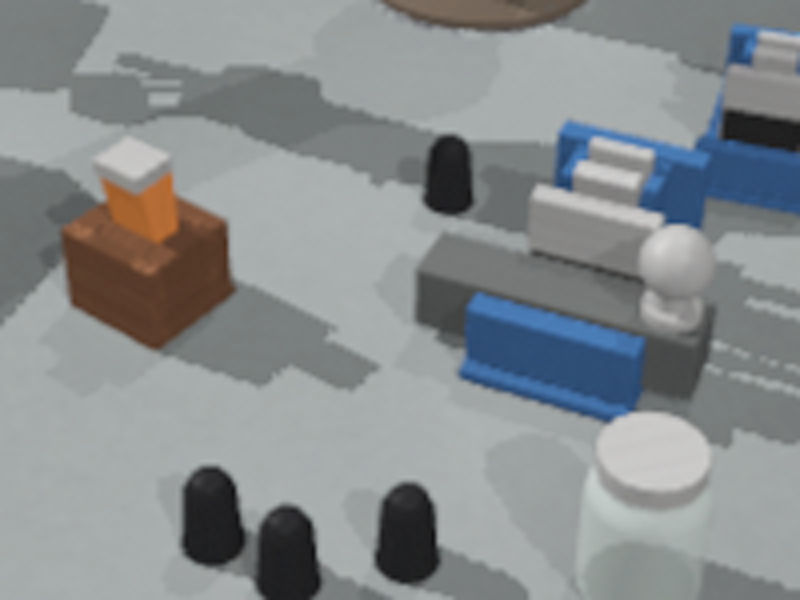

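View pics/b2.png

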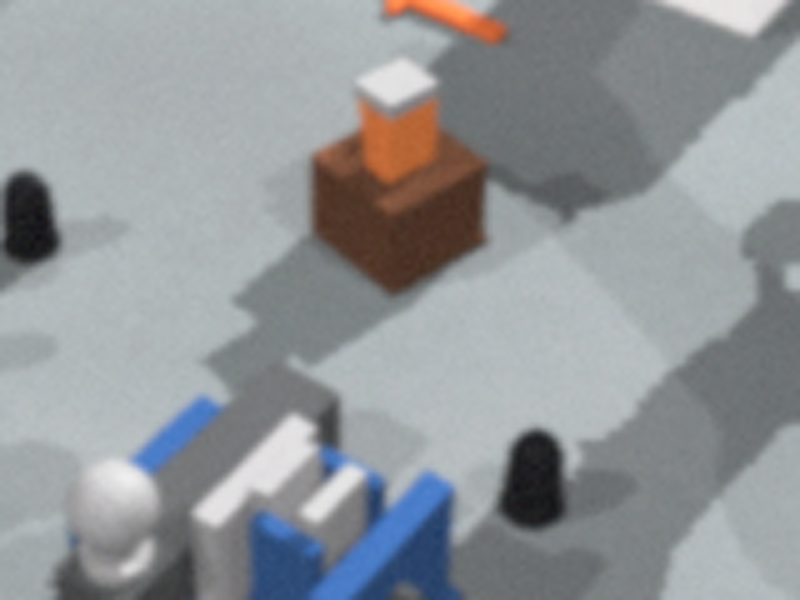

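```bash
cat >> h.py <<'E'
def tool():
    s=arm.read_state(); return np.array(s['tcp_pos']),R.from_euler('xyz',s['tcp_rot']).as_matrix()
def plan(P,Rt,base=None):
    """slide/twist units from the current pose"""
    p,r=base or tool(); sl=r.T@(np.array(P)-p)/.05
    tw=np.degrees(R.from_matrix(r.T@Rt).as_rotvec())/10
    return np.round(sl,3),np.round(tw,3)
E
python3 - <<'E'
from h import *
p,r=tool(); print(r.round(3))
K,rv,t=mdl('wrist'); Rc=cv2.Rodrigues(rv)[0]
o=-Rc.T@t; print('cam in tool',r.T@(o-p), 'cam axes in tool cols',(r.T@Rc.T).round(3))
for P in ([.5,-.15,.236],[.45,-.1,.40]): print(P,plan(P,r))
# holder & vise corners by triangulation
for nm,a,b in [('captop back',(191.5,185),(258.5,151.5)),('wedge orange/cap',(186,200),(260,168))]:
    pass
# cap top corners: scene crop1 (x/4+160,y/4+150); side crop2 (x/5+180,y/5+140)
S=lambda x,y:(x/4+160,y/4+150); D=lambda x,y:(x/5+180,y/5+140)
for q in [(95,158),(128,138),(172,155),(135,182)]: print('cap scene',atz('scene',S(*q),.128))
for q in [(357,85),(402,60),(438,82),(393,110)]: print('cap side',atz('side',D(*q),.128))
for q in [(62,232),(128,195),(228,225),(155,268)]: print('hold scene',atz('scene',S(*q),.068))
for q in [(313,158),(486,165),(385,212)]: print('hold side',atz('side',D(*q),.068))
E
```

```text
[[-0.964 -0.     0.267]
 [-0.267  0.001 -0.964]
 [ 0.    -1.    -0.001]]
cam in tool [-0.07286737 -0.14727617  0.00037616] cam axes in tool cols [[ 0.001  0.962  0.271]
 [ 0.    -0.271  0.962]
 [ 1.    -0.001 -0.   ]]
[0.5, -0.15, 0.236] (array([-8.839e+00,  8.000e-03, -6.935e+00]), array([0., 0., 0.]))
[0.45, -0.1, 0.4] (array([-8.142, -3.27 , -8.17 ]), array([0., 0., 0.]))
cap scene [ 0.55181977 -0.18489801  0.128     ]
cap scene [ 0.5239658  -0.17033736  0.128     ]
cap scene [ 0.53813066 -0.13455261  0.128     ]
cap scene [ 0.57372603 -0.14965996  0.128     ]
cap side [ 0.56301737 -0.14618664  0.128     ]
cap side [ 0.54663627 -0.18214308  0.128     ]
cap side [ 0.51710956 -0.17008259  0.128     ]
cap side [ 0.53259633 -0.13191037  0.128     ]
hold scene [ 0.56096786 -0.21165291  0.068     ]
hold scene [ 0.50940066 -0.17997538  0.068     ]
hold scene [ 0.53043235 -0.10010038  0.068     ]
hold scene [ 0.58758037 -0.13601056  0.068     ]
hold side [ 0.58816739 -0.13469261  0.068     ]
hold side [ 0.48228769 -0.17393876  0.068     ]
hold side [ 0.52498867 -0.10415724  0.068     ]
```

Run:
```python
from h import *
p,r=tool()
print(plan([.47,-.05,.30],r))
```

```text
(array([-8.794, -1.269, -9.024]), array([0., 0., 0.]))
```

```bash
python3 -m handwheel '[{"slide":[-0.3,-0.8,-0.3],"twist":[0,0,0],"hand":70},{"slide":[-1.2,-1.27,-1.2],"twist":[0,0,0],"hand":70},{"slide":[-2.1,-1.27,-2.1],"twist":[0,0,0],"hand":70},{"slide":[-3.0,-1.27,-3.1],"twist":[0,0,0],"hand":70},{"slide":[-4.0,-1.27,-4.1],"twist":[0,0,0],"hand":70},{"slide":[-5.0,-1.27,-5.1],"twist":[0,0,0],"hand":70},{"slide":[-6.0,-1.27,-6.1],"twist":[0,0,0],"hand":70},{"slide":[-7.0,-1.27,-7.1],"twist":[0,0,0],"hand":70},{"slide":[-8.0,-1.27,-8.1],"twist":[0,0,0],"hand":70},{"slide":[-8.8,-1.27,-9.0],"twist":[0,0,0],"hand":70}]'
python3 - <<'E'
from h import *
s=arm.read_state();print(s['clock'],s['q'])
m=eyes.camera_model('wrist');im=eyes.camera('wrist')
import pickle;pickle.dump(m,open('c_model.pkl','wb'))
cv2.imwrite('pics/c.png',im);cv2.imwrite('pics/c2.png',cv2.resize(im,(768,576),interpolation=cv2.INTER_CUBIC))
E
```

```text
clock: 1.4
tcp_pos: [0.4482, -0.0936, 0.3003]
tcp_rot: [-1.57, 0.0, -2.872]
contact_force: [1.2, -0.2, 0.4]
gripper_width: 0.802
1.4 [ 0.5430697   0.09906202 -0.47422043  1.86522394  0.04907395  1.1880854
 -1.24892093]
```

View pics/c2.png

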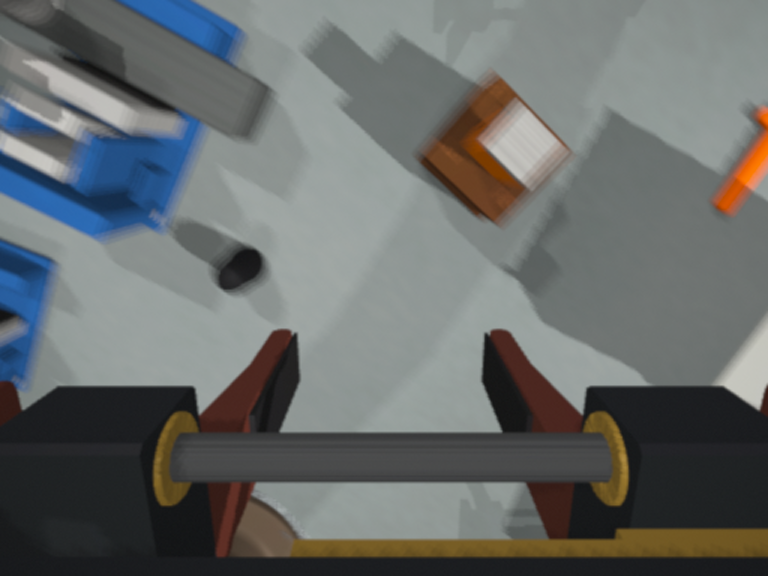

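Run:
```python
from h import *
import pickle
for i in range(3):
    eyes.camera('side')
p,r=tool();m=eyes.camera_model('wrist');im=eyes.camera('wrist');print(p,arm.read_state()['joint_velocities'])
pickle.dump(m,open('c_model.pkl','wb'))
cv2.imwrite('pics/d.png',im)
crop(im,0,0,230,170,3.4,'pics/d1.png');crop(im,230,10,180,140,4.2,'pics/d2.png')
```

```text
[ 0.4476434  -0.09457305  0.29988588] [ 0.02290194 -0.00628787  0.02005201  0.00204581  0.00286219  0.00025498
 -0.00189507]
```

View pics/d.png

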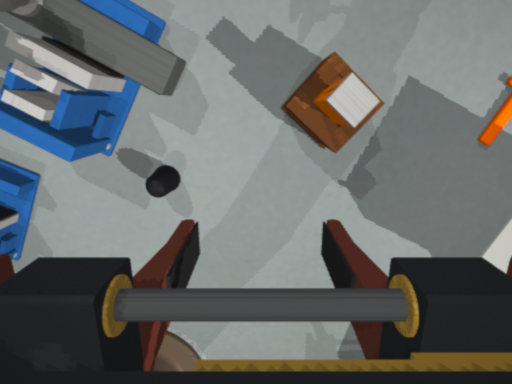

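View pics/d1.png

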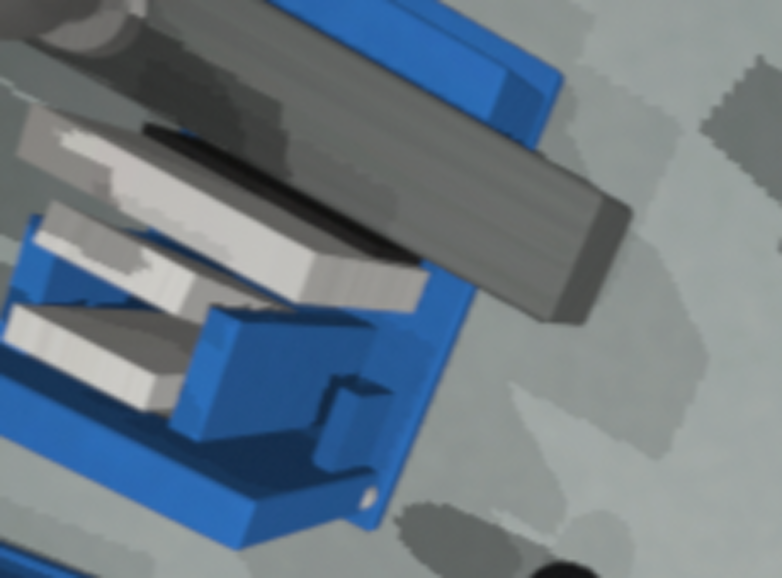

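View pics/d2.png

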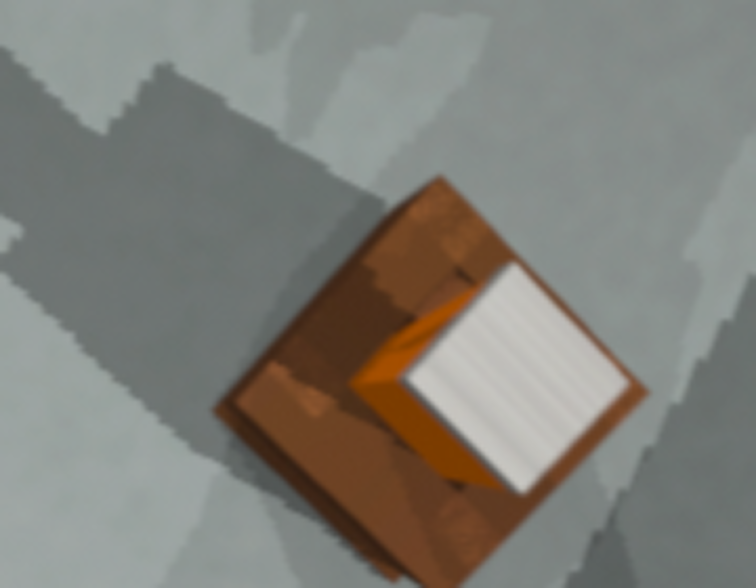

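Run:
```python
from h import *
import pickle
m=pickle.load(open('c_model.pkl','rb'));M=(np.array([[m['fx'],0,m['cx']],[0,m['fy'],m['cy']],[0,0,1]]),np.array(m['rvec']),np.array(m['tvec']))
c=[np.array(q)/4.2+[230,10] for q in [(405,380),(512,265),(632,382),(522,493)]]
W=[atz('wrist',q,.128,M) for q in c]
for w in W: print(w.round(4))
for i in range(4): d=W[(i+1)%4]-W[i]; print(i,np.linalg.norm(d)*1e3,np.degrees(np.arctan2(d[1],d[0])))
ctr=np.mean(W,0);print('ctr',ctr)
im=cv2.imread('pics/d.png')
hold=[np.array(q)/4.2+[230,10] for q in [(215,410),(440,177),(648,390),(445,588)]]
H=[atz('wrist',q,.068,M) for q in hold]; print('holder',np.mean(H[:3:2],0),[h.round(4) for h in H])
for i in range(4): d=H[(i+1)%4]-H[i]; print(i,np.linalg.norm(d)*1e3,np.degrees(np.arctan2(d[1],d[0])))
```

```text
[ 0.5375 -0.1382  0.128 ]
[ 0.5683 -0.1537  0.128 ]
[ 0.5514 -0.1901  0.128 ]
[ 0.5202 -0.174   0.128 ]
0 34.539738281727765 -26.750065848445136
1 40.08265335239993 -114.89324338516023
2 35.1813736725442 152.78644586287547
3 39.782460214506784 64.1980408892334
ctr [ 0.54434693 -0.16401741  0.128     ]
holder [ 0.5379569  -0.15887184  0.068     ] [array([ 0.519 , -0.1009,  0.068 ]), array([ 0.5936, -0.142 ,  0.068 ]), array([ 0.5569, -0.2168,  0.068 ]), array([ 0.4887, -0.1804,  0.068 ])]
0 85.16658720129888 -28.884502817451757
1 83.29097904255009 -116.11340534469886
2 77.3424883246469 151.85701625539252
3 85.02537065447144 69.13190454369132
```

Run:
```python
from h import *
import pickle
m=pickle.load(open('c_model.pkl','rb'));M=(np.array([[m['fx'],0,m['cx']],[0,m['fy'],m['cy']],[0,0,1]]),np.array(m['rvec']),np.array(m['tvec']))
ctr=np.array([.5443,-.1640])
for yaw in (-26.5,153.5):
    a=np.radians(yaw);ex=np.array([np.cos(a),np.sin(a)]);ey=np.array([-ex[1],ex[0]])
    back=ctr-ex*.0175
    for z in (.068,.128,.116):
        h=z-.008; t=.012+.18*h if z<.12 else .035
        P=[np.r_[back+ex*x+ey*y,z] for x,y in((0,-.02),(0,.02),(t,.02),(t,-.02))]
        print(yaw,z,((proj('wrist',P,M)-[230,10])*4.2).round(0).tolist())
```

```text
-26.5 0.068 [[460.0, 478.0], [361.0, 381.0], [419.0, 318.0], [518.0, 417.0]]
-26.5 0.128 [[522.0, 495.0], [405.0, 380.0], [514.0, 263.0], [630.0, 383.0]]
-26.5 0.116 [[508.0, 491.0], [395.0, 380.0], [488.0, 279.0], [601.0, 395.0]]
153.5 0.068 [[451.0, 283.0], [550.0, 384.0], [491.0, 446.0], [392.0, 347.0]]
153.5 0.128 [[514.0, 263.0], [630.0, 383.0], [522.0, 495.0], [405.0, 380.0]]
153.5 0.116 [[499.0, 267.0], [612.0, 383.0], [518.0, 480.0], [406.0, 369.0]]
```

```bash
python3 - <<'E'
from h import *
import pickle
m=pickle.load(open('c_model.pkl','rb'));M=(np.array([[m['fx'],0,m['cx']],[0,m['fy'],m['cy']],[0,0,1]]),np.array(m['rvec']),np.array(m['tvec']))
def w(q,z): return atz('wrist',np.array(q)/3.4,z,M)
def line(n,a,b,z):
    A,B=w(a,z),w(b,z);d=A-B;print(n,A.round(4),B.round(4),np.degrees(np.arctan2(d[1],d[0])).round(2),(np.linalg.norm(d)*1e3).round(1))
line('bar far edge',(275,3),(605,195),.060)
line('bar near edge',(430,262),(540,320),.060)
line('back plate front top',(12,303),(160,375),.115)
line('back plate bot',(20,340),(145,410),.115)
line('jaw back top',(40,238),(175,315),.115)
line('jaw front top',(55,200),(190,265),.115)
line('steel3 front',(60,130),(315,248),.115)
line('steel3 end',(300,300),(315,248),.115)
line('cheek end',(170,430),(212,310),.103)
E
python3 - <<'E'
import sys; sys.path.insert(0,'.')
from h import *
b=cv2.imread('pics/a_side.png');crop(b,190,200,100,85,8,'pics/e1.png')
b=cv2.imread('pics/a_scene.png');crop(b,280,170,70,60,10,'pics/e2.png')
E
```

```text
bar far edge [0.5693 0.1459 0.06  ] [0.541  0.0304 0.06  ] 76.25 118.9
bar near edge [0.5035 0.0848 0.06  ] [0.4947 0.0444 0.06  ] 77.74 41.3
back plate front top [0.4602 0.1816 0.115 ] [0.4508 0.1368 0.115 ] 78.21 45.8
back plate bot [0.4499 0.1787 0.115 ] [0.4389 0.1404 0.115 ] 74.11 39.9
jaw back top [0.4812 0.1745 0.115 ] [0.4698 0.134  0.115 ] 74.39 42.1
jaw front top [0.4931 0.1709 0.115 ] [0.4855 0.1309 0.115 ] 79.25 40.7
steel3 front [0.5126 0.1706 0.115 ] [0.5003 0.0956 0.115 ] 80.65 76.1
steel3 end [0.4843 0.0981 0.115 ] [0.5003 0.0956 0.115 ] 171.08 16.2
cheek end [0.4318 0.1399 0.103 ] [0.4727 0.1305 0.103 ] 167.11 41.9
```

View pics/e1.png

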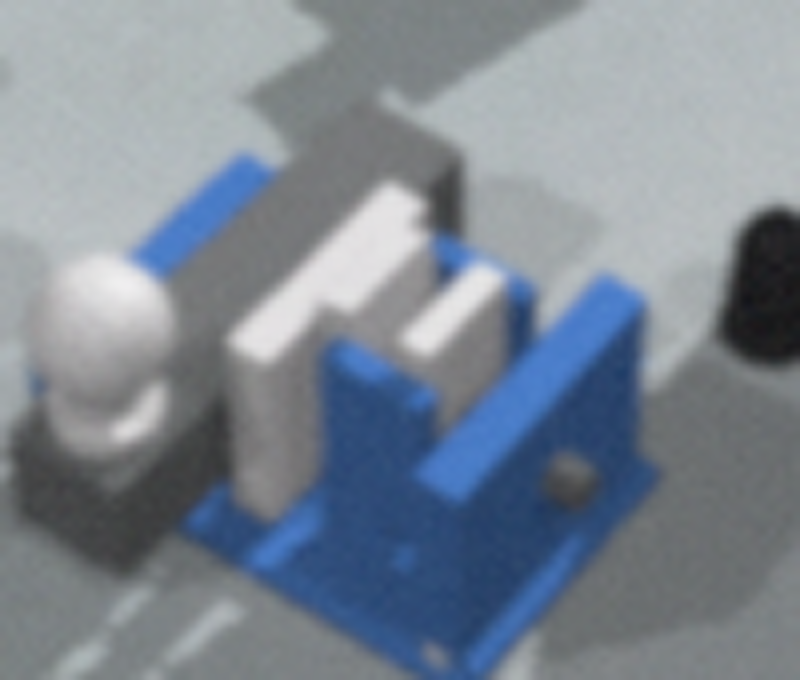

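View pics/e2.png

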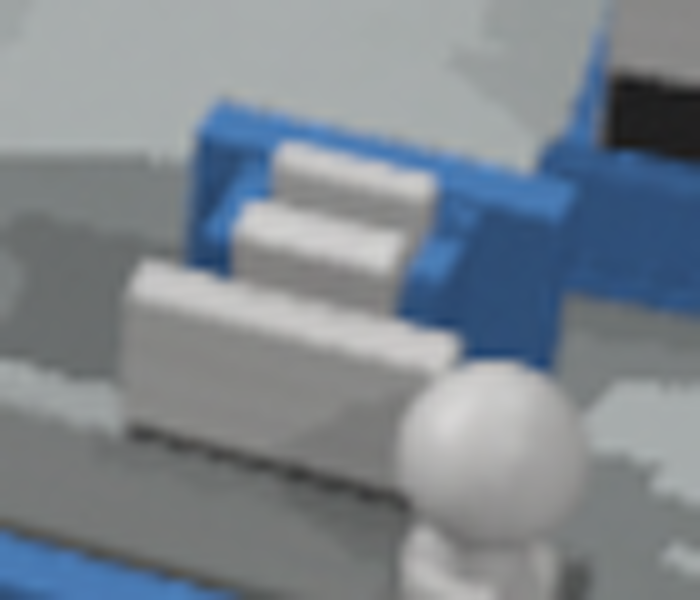

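```bash
cat >> h.py <<'E'
def down(yaw_x):  # tool pointing down, tool x at world yaw (deg)
    a=np.radians(yaw_x); x=np.array([np.cos(a),np.sin(a),0]); y=np.array([0,0,-1.]); return np.c_[x,y,np.cross(x,y)]
E
python3 - <<'E'
from h import *
ex=np.array([np.cos(np.radians(-26.7)),np.sin(np.radians(-26.7))])
g=np.array([.5443,-.164])-ex*.0035
print(g,plan(np.r_[g,.21],down(153.3)))
E
```

```text
[ 0.5411732  -0.16242738] (array([-1.459,  1.795,  1.783]), array([-3.000e-03,  4.216e+00,  5.000e-03]))
```

```bash
python3 -m handwheel '[{"slide":[-0.2,0.1,0.2],"twist":[0,0.6,0],"hand":70},{"slide":[-0.4,0.4,0.5],"twist":[0,1.3,0],"hand":70},{"slide":[-0.7,0.8,0.8],"twist":[0,2.0,0],"hand":70},{"slide":[-0.9,1.1,1.1],"twist":[0,2.8,0],"hand":70},{"slide":[-1.2,1.5,1.4],"twist":[0,3.5,0],"hand":70},{"slide":[-1.46,1.8,1.78],"twist":[0,4.2,0],"hand":70},{"slide":[-1.46,1.8,1.78],"twist":[0,4.2,0],"hand":70},{"slide":[-1.46,1.8,1.78],"twist":[0,4.2,0],"hand":70},{"slide":[-1.46,1.8,1.78],"twist":[0,4.2,0],"hand":70},{"slide":[-1.46,1.8,1.78],"twist":[0,4.2,0],"hand":70}]'
python3 - <<'E'
from h import *
import pickle
p,r=tool();m=mdl('wrist');im=eyes.camera('wrist');print(p,arm.read_state()['clock'])
cv2.imwrite('pics/f.png',im);crop(im,160,80,200,150,4,'pics/f1.png');pickle.dump((m,p,r),open('f.pkl','wb'))
E
```

```text
clock: 2.9
tcp_pos: [0.5416, -0.1616, 0.2109]
tcp_rot: [-1.571, 0.001, 2.679]
contact_force: [-0.3, 0.0, 0.7]
gripper_width: 0.798
[ 0.54158364 -0.16156807  0.21089671] 2.95
```

View pics/f.png

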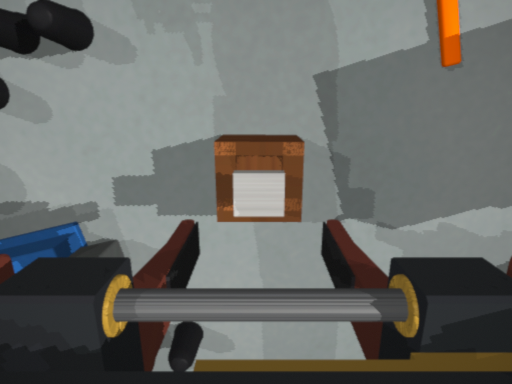

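View pics/f1.png

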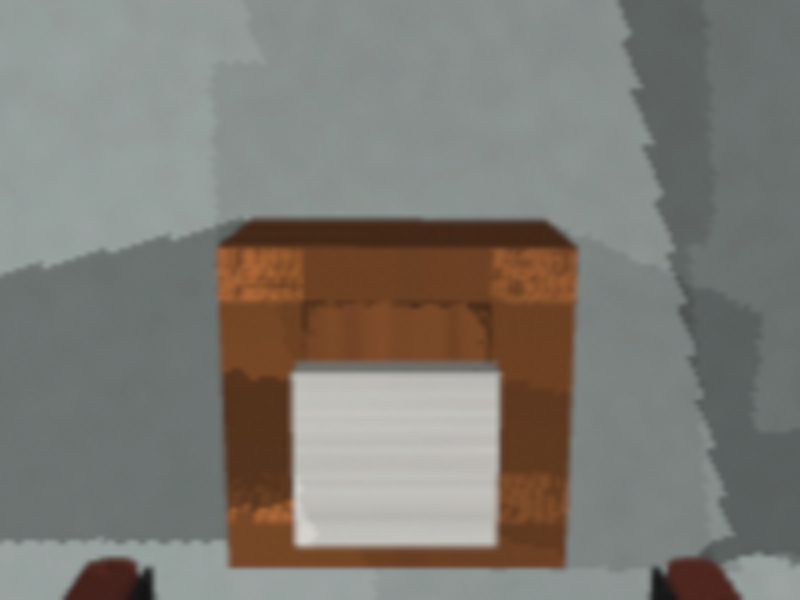

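Run:
```python
from h import *
import pickle
m,p,r=pickle.load(open('f.pkl','rb'))
W=[atz('wrist',np.array(q)/4+[160,80],.128,m) for q in [(292,370),(500,368),(498,547),(295,548)]]
for i in range(4): d=W[(i+1)%4]-W[i]; print(W[i].round(4),np.linalg.norm(d)*1e3,np.degrees(np.arctan2(d[1],d[0])))
c=np.mean(W,0);print('ctr',c)
yaw=-26.7;ex=np.array([np.cos(np.radians(yaw)),np.sin(np.radians(yaw))])
g=c[:2]-ex*.0035; print(g,plan(np.r_[g,.103],down(180+yaw)), 'tool yaw',np.degrees(np.arctan2(r[1,0],r[0,0])))
```

```text
[ 0.5702 -0.1539  0.128 ] 39.6886906781599 -116.0090044792415
[ 0.5528 -0.1896  0.128 ] 36.36629806947623 154.0560138535947
[ 0.5201 -0.1737  0.128 ] 40.34638819540247 63.72582147447586
[ 0.538  -0.1375  0.128 ] 36.18478941898376 -26.984435427451665
ctr [ 0.54529255 -0.16368916  0.128     ]
[ 0.54216575 -0.16211654] (array([-0.013,  2.156,  0.005]), array([ 0.   ,  0.019, -0.005])) tool yaw 153.50230850379822
```

```bash
python3 -m handwheel '[{"slide":[0,0.5,0],"twist":[0,0,0],"hand":70},{"slide":[0,1.1,0],"twist":[0,0,0],"hand":70},{"slide":[0,1.7,0],"twist":[0,0,0],"hand":70},{"slide":[0,2.1,0],"twist":[0,0,0],"hand":65},{"slide":[0,2.16,0],"twist":[0,0,0],"hand":55},{"slide":[0,2.16,0],"twist":[0,0,0],"hand":30},{"slide":[0,2.16,0],"twist":[0,0,0],"hand":30},{"slide":[0,2.16,0],"twist":[0,0,0],"hand":30},{"slide":[0,2.16,0],"twist":[0,0,0],"hand":30},{"slide":[0,2.16,0],"twist":[0,0,0],"hand":30}]' 30
python3 -c "
from h import *
cv2.imwrite('pics/g.png',eyes.camera('wrist'))"
```

```text
clock: 4.2
tcp_pos: [0.5425, -0.1617, 0.1032]
tcp_rot: [-1.571, 0.002, 2.678]
contact_force: [-0.4, 0.6, 6.4]
gripper_width: 0.455
```

View pics/g.png

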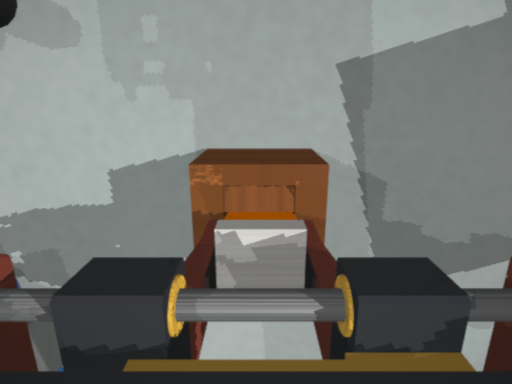

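Run:
```python
from h import *
print(plan([.397,.172,.26],down(167.5)))
```

```text
(array([ 5.578, -3.144, -4.672]), array([ 1.000e-03, -1.403e+00, -1.100e-02]))
```

```bash
python3 -m handwheel '[{"slide":[0,-0.3,0],"twist":[0,0,0],"hand":30},{"slide":[0,-0.9,0],"twist":[0,0,0],"hand":30},{"slide":[0,-1.6,0],"twist":[0,0,0],"hand":30},{"slide":[0.2,-2.4,-0.2],"twist":[0,-0.1,0],"hand":30},{"slide":[0.9,-3.0,-0.8],"twist":[0,-0.4,0],"hand":30},{"slide":[1.7,-3.15,-1.5],"twist":[0,-0.7,0],"hand":30},{"slide":[2.5,-3.15,-2.2],"twist":[0,-1.0,0],"hand":30},{"slide":[3.3,-3.15,-2.9],"twist":[0,-1.3,0],"hand":30},{"slide":[4.1,-3.15,-3.5],"twist":[0,-1.4,0],"hand":30},{"slide":[4.9,-3.15,-4.1],"twist":[0,-1.4,0],"hand":30}]'
python3 -m handwheel '[{"slide":[0.3,0,-0.27],"twist":[0,0,0],"hand":30},{"slide":[0.6,0,-0.6],"twist":[0,0,0],"hand":30},{"slide":[0.6,0,-0.6],"twist":[0,0,0],"hand":30},{"slide":[0.6,0,-0.6],"twist":[0,0,0],"hand":30},{"slide":[0.6,0,-0.6],"twist":[0,0,0],"hand":30},{"slide":[0.6,0,-0.6],"twist":[0,0,0],"hand":30},{"slide":[0.6,0,-0.6],"twist":[0,0,0],"hand":30},{"slide":[0.6,0,-0.6],"twist":[0,0,0],"hand":30},{"slide":[0.6,0,-0.6],"twist":[0,0,0],"hand":30},{"slide":[0.6,0,-0.6],"twist":[0,0,0],"hand":30}]'
python3 - <<'E'
from h import *
import pickle
p,r=tool();m=mdl('wrist');im=eyes.camera('wrist');print(p,np.degrees(np.arctan2(r[1,0],r[0,0])))
cv2.imwrite('pics/i.png',im);crop(im,160,70,200,150,4,'pics/i1.png');pickle.dump((m,p,r),open('i.pkl','wb'))
E
```

```text
clock: 5.5
tcp_pos: [0.4126, 0.1323, 0.26]
tcp_rot: [-1.57, -0.0, 2.923]
contact_force: [0.8, 0.7, -4.5]
gripper_width: 0.456
clock: 6.75
tcp_pos: [0.3913, 0.167, 0.2596]
tcp_rot: [-1.571, -0.0, 2.923]
contact_force: [0.5, 0.5, -3.3]
gripper_width: 0.452
[0.39132277 0.16703096 0.25963179] 167.4631977095524
```

View pics/i.png

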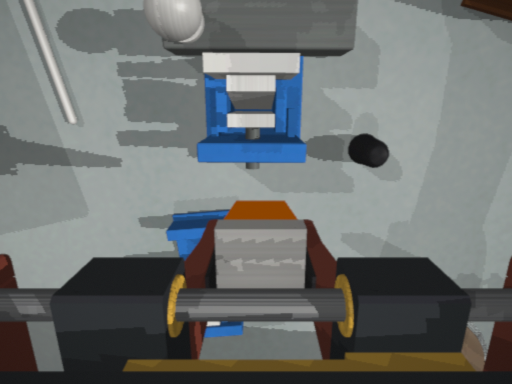

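View pics/i1.png

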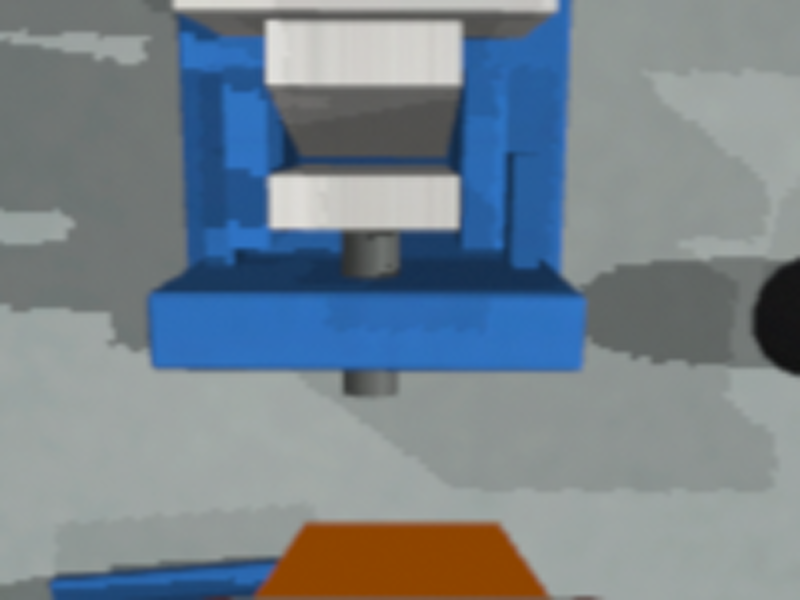

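Run:
```python
from h import *
import pickle
m,p,r=pickle.load(open('i.pkl','rb'))
def w(q,z): return atz('wrist',np.array(q)/4+[160,70],z,m)
def line(n,a,b,z):
    A,B=w(a,z),w(b,z);d=A-B;print(n,((A+B)/2).round(4),np.degrees(np.arctan2(d[1],d[0])).round(2),(np.linalg.norm(d)*1e3).round(1))
line('back front',(270,175),(461,175),.115)
line('back rear',(268,229),(461,229),.115)
line('jaw rear',(266,86),(463,86),.115)
line('jaw front',(265,20),(463,20),.115)
line('blue wall front',(190,293),(583,293),.115)
for dz in (.09,.095,.10): line('toe front edge',(305,522),(498,522),p[2]-dz)
# toe expected in tool coords: x: grasp point at wedge x=14 -> toe front x=12
for z in (.1,):
    pass
# predicted toe corners: tool x = -wedge x
for gx in (.012,.014,.016):
  for dz in (.092,.095):
    P=[p+r@np.array([gx-.012,dz,s]) for s in(-.02,.02)]
    print(gx,dz,((proj('wrist',P,m)-[160,70])*4).round(0).tolist())
```

```text
back front [0.4548 0.1602 0.115 ] 77.39 43.9
back rear [0.4429 0.1632 0.115 ] 77.39 44.9
jaw rear [0.4738 0.156  0.115 ] 77.39 44.4
jaw front [0.4875 0.153  0.115 ] 77.39 44.1
blue wall front [0.4273 0.1615 0.115 ] 77.39 92.7
toe front edge [0.3884 0.1666 0.1696] 77.39 38.9
toe front edge [0.3868 0.167  0.1646] 77.39 39.8
toe front edge [0.3852 0.1673 0.1596] 77.39 40.6
0.012 0.092 [[298.0, 506.0], [495.0, 506.0]]
0.012 0.095 [[299.0, 502.0], [494.0, 501.0]]
0.014 0.092 [[298.0, 515.0], [495.0, 515.0]]
0.014 0.095 [[299.0, 511.0], [494.0, 511.0]]
0.016 0.092 [[298.0, 525.0], [495.0, 525.0]]
0.016 0.095 [[299.0, 520.0], [494.0, 520.0]]
```

```bash
python3 -m handwheel '[{"slide":[-0.4,0,-0.05],"twist":[0,0,0],"hand":30},{"slide":[-0.9,0,-0.1],"twist":[0,0,0],"hand":30},{"slide":[-1.3,0.1,-0.16],"twist":[0,0,0],"hand":30},{"slide":[-1.64,0.4,-0.16],"twist":[0,0,0],"hand":30},{"slide":[-1.64,0.69,-0.16],"twist":[0,0,0],"hand":30},{"slide":[-1.64,0.69,-0.16],"twist":[0,0,0],"hand":30},{"slide":[-1.64,0.69,-0.16],"twist":[0,0,0],"hand":30},{"slide":[-1.64,0.69,-0.16],"twist":[0,0,0],"hand":30},{"slide":[-1.64,0.69,-0.16],"twist":[0,0,0],"hand":30},{"slide":[-1.64,0.69,-0.16],"twist":[0,0,0],"hand":30}]'
python3 - <<'E'
from h import *
import pickle
p,r=tool();m=mdl('wrist');im=eyes.camera('wrist');print(p,np.degrees(np.arctan2(r[1,0],r[0,0])))
cv2.imwrite('pics/j.png',im);crop(im,160,110,200,150,4,'pics/j1.png');pickle.dump((m,p,r),open('j.pkl','wb'))
b=eyes.camera('side');crop(b,170,130,160,120,5,'pics/j2.png')
b=eyes.camera('scene');crop(b,270,120,100,120,5,'pics/j3.png')
E
```

```text
clock: 8.05
tcp_pos: [0.4732, 0.157, 0.2255]
tcp_rot: [-1.571, 0.001, 2.923]
contact_force: [0.4, -0.2, -3.5]
gripper_width: 0.454
[0.47318777 0.15704308 0.22545931] 167.45966440675107
```

View pics/j1.png

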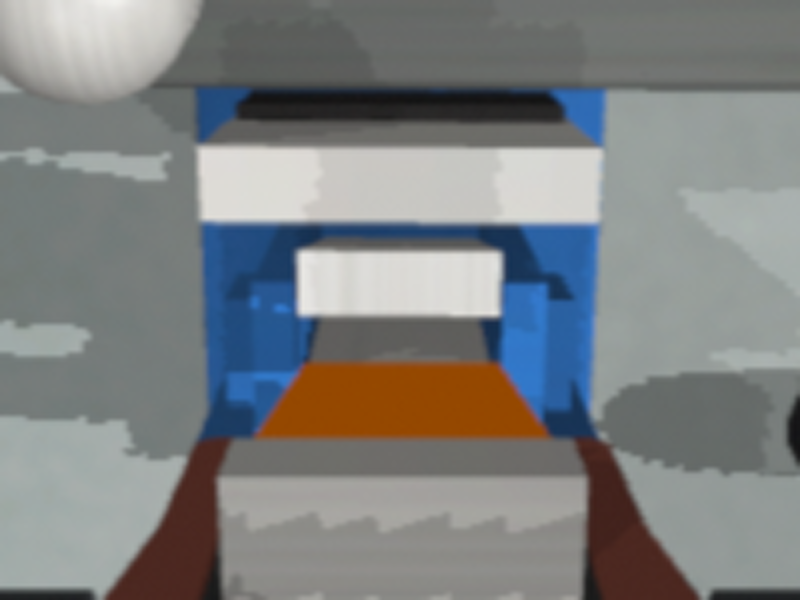

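View pics/j2.png

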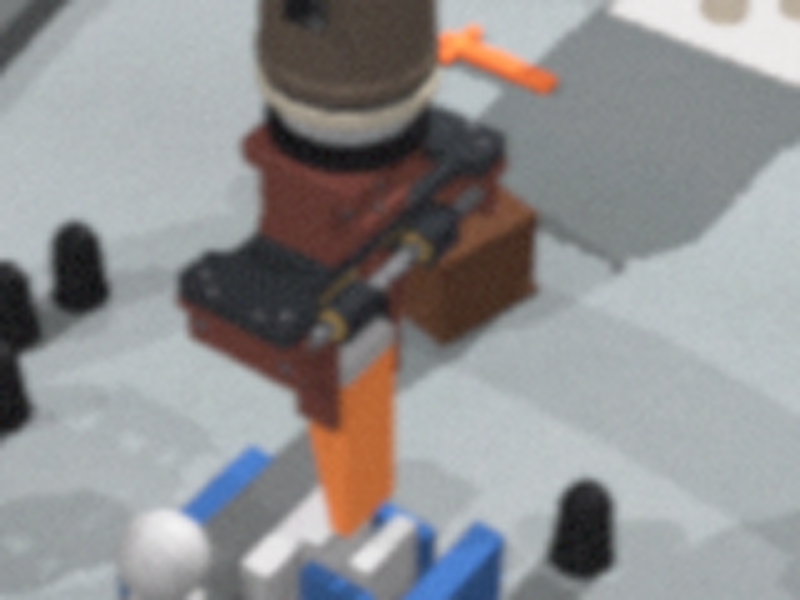

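View pics/j3.png

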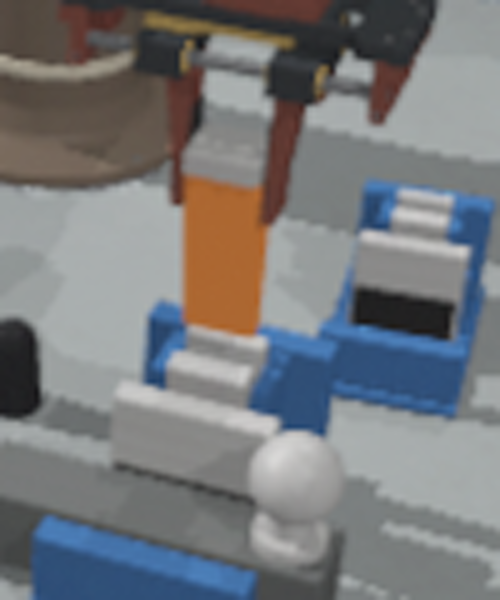

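Run:
```python
from h import *
import pickle
m,p,r=pickle.load(open('j.pkl','rb'))
off=np.array([160,110])
def w(q,z): return r.T@(atz('wrist',np.array(q)/4+off,z,m)-p)*1e3
print('jaw rear (tool mm)',w((297,316),.115),w((502,316),.115)); print('toe front',w((303,362),.1303),w((498,362),.1303))
print('toe front z .127',w((303,362),.127))
# toe from side & scene
S=lambda x,y:(x/5+270,y/5+120)
D=lambda x,y:(x/5+170,y/5+130)
print('toe corner +y? scene', )
def T(P): return r.T@(np.array(P)-p)*1e3
print('side toe bottom corner',T(tri([('side',D(362,520)),('side',D(362,520)),('side',D(362,520))]) if 0 else atz('side',D(392,492),.1303)), T(atz('side',D(335,527),.1303)))
```

```text
jaw rear (tool mm) [ -1.10857231 110.46207687 -21.59667525] [ -1.05310007 110.45788137  22.86780912]
toe front [  4.4614752   95.15821156 -19.26174235] [ 4.51173245 95.15441777 20.94469101]
toe front z .127 [  5.51824892  98.45754663 -19.53567742]
toe corner +y? scene
side toe bottom corner [18.85595593 95.14524089 18.74063014] [  9.2791754   95.15502352 -18.87033609]
```

```bash
python3 -m handwheel '[{"slide":[0,0.15,0],"twist":[0,0,0],"hand":30},{"slide":[0,0.35,0],"twist":[0,0,0],"hand":30},{"slide":[0,0.55,0],"twist":[0,0,0],"hand":30},{"slide":[0,0.7,0],"twist":[0,0,0],"hand":30},{"slide":[0,0.8,0],"twist":[0,0,0],"hand":30},{"slide":[0.01,0.8,0],"twist":[0,0,0],"hand":30},{"slide":[0.02,0.8,0],"twist":[0,0,0],"hand":30},{"slide":[0.03,0.8,0],"twist":[0,0,0],"hand":30},{"slide":[0.03,0.8,0],"twist":[0,0,0],"hand":30},{"slide":[0.03,0.8,0],"twist":[0,0,0],"hand":30}]'
```

```text
clock: 9.45
tcp_pos: [0.4717, 0.1573, 0.1853]
tcp_rot: [-1.571, 0.0, 2.923]
contact_force: [-0.6, 0.5, -3.4]
gripper_width: 0.453
```

No contact yet; lower slowly.

```bash
python3 -m handwheel '[{"slide":[0,0.03,0],"twist":[0,0,0],"hand":30},{"slide":[0,0.06,0],"twist":[0,0,0],"hand":30},{"slide":[0,0.09,0],"twist":[0,0,0],"hand":30},{"slide":[0,0.12,0],"twist":[0,0,0],"hand":30},{"slide":[0,0.15,0],"twist":[0,0,0],"hand":30},{"slide":[0,0.18,0],"twist":[0,0,0],"hand":30},{"slide":[0,0.2,0],"twist":[0,0,0],"hand":30},{"slide":[0,0.2,0],"twist":[0,0,0],"hand":30},{"slide":[0,0.2,0],"twist":[0,0,0],"hand":30},{"slide":[0,0.2,0],"twist":[0,0,0],"hand":30}]'
python3 - <<'E'
from h import *
im=eyes.camera('wrist');crop(im,160,110,200,150,4,'pics/k1.png')
E
```

```text
clock: 10.7
tcp_pos: [0.4717, 0.1574, 0.1752]
tcp_rot: [-1.571, 0.0, 2.923]
contact_force: [0.9, -0.7, -5.0]
gripper_width: 0.452
```

View pics/k1.png

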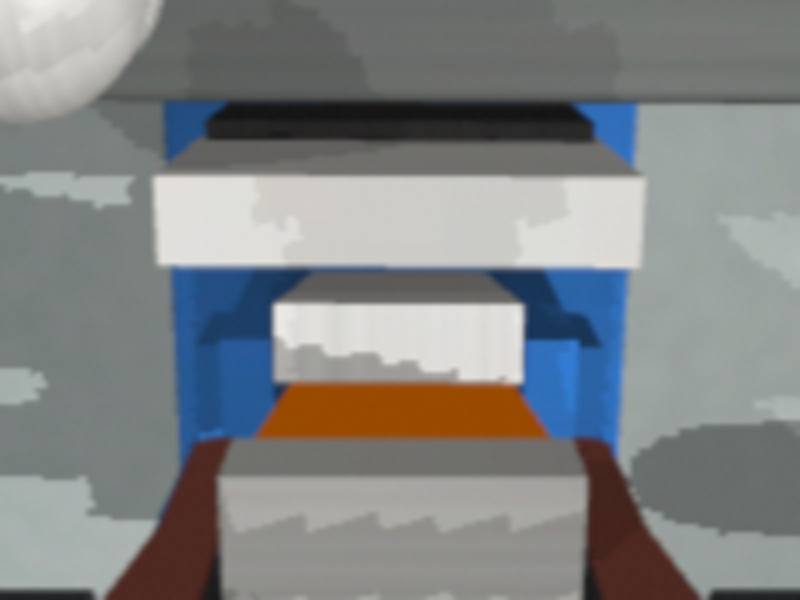

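```bash
python3 -m handwheel '[{"slide":[0,0.02,0],"twist":[0,0,0],"hand":30},{"slide":[0,0.04,0],"twist":[0,0,0],"hand":30},{"slide":[0,0.06,0],"twist":[0,0,0],"hand":30},{"slide":[0,0.08,0],"twist":[0,0,0],"hand":30},{"slide":[0,0.1,0],"twist":[0,0,0],"hand":30},{"slide":[0,0.12,0],"twist":[0,0,0],"hand":30},{"slide":[0,0.12,0],"twist":[0,0,0],"hand":30},{"slide":[0,0.12,0],"twist":[0,0,0],"hand":30},{"slide":[0,0.12,0],"twist":[0,0,0],"hand":30},{"slide":[0,0.12,0],"twist":[0,0,0],"hand":30}]'; python3 -c "
from h import *
for i in range(3):print(arm.read_state()['contact_force'])"
```

```text
clock: 12.0
tcp_pos: [0.4714, 0.1575, 0.1691]
tcp_rot: [-1.571, -0.0, 2.923]
contact_force: [-4.9, 1.9, -1.2]
gripper_width: 0.453
[-4.93519297  1.93753613 -1.17526235]
[-4.93519297  1.93753613 -1.17526235]
[-4.93519297  1.93753613 -1.17526235]
```

```bash
python3 -m handwheel '[{"slide":[0.01,0,0],"twist":[0,0,0],"hand":30},{"slide":[0.02,0.01,0],"twist":[0,0,0],"hand":30},{"slide":[0.02,0.02,0],"twist":[0,0,0],"hand":30},{"slide":[0.03,0.03,0],"twist":[0,0,0],"hand":30},{"slide":[0.03,0.04,0],"twist":[0,0,0],"hand":30},{"slide":[0.03,0.05,0],"twist":[0,0,0],"hand":30},{"slide":[0.03,0.06,0],"twist":[0,0,0],"hand":30},{"slide":[0.03,0.06,0],"twist":[0,0,0],"hand":30},{"slide":[0.03,0.06,0],"twist":[0,0,0],"hand":30},{"slide":[0.03,0.06,0],"twist":[0,0,0],"hand":30}]'
python3 - <<'E'
from h import *
im=eyes.camera('wrist');crop(im,160,110,200,150,4,'pics/l1.png')
E
```

```text
clock: 13.25
tcp_pos: [0.4707, 0.1577, 0.1663]
tcp_rot: [-1.571, 0.001, 2.923]
contact_force: [2.3, -0.2, 2.5]
gripper_width: 0.453
```

View pics/l1.png

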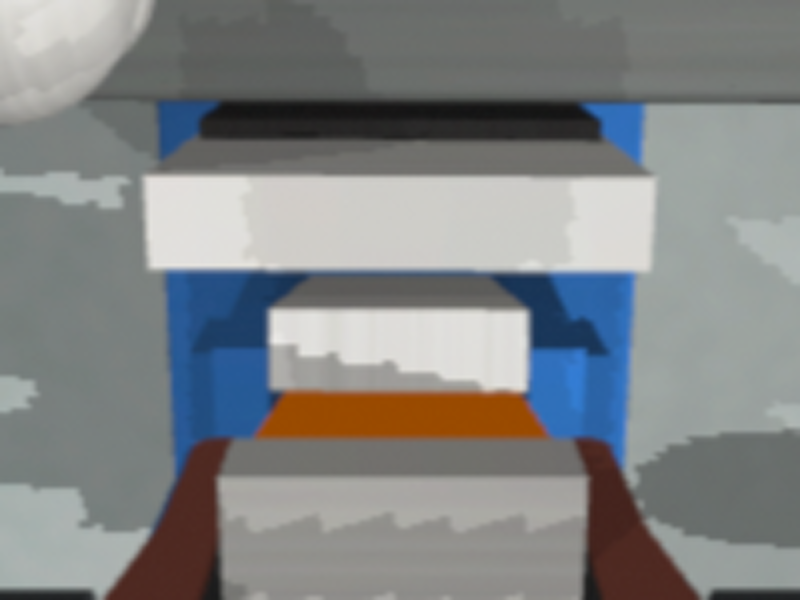

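```bash
python3 -m handwheel '[{"slide":[0,0,0],"twist":[0,0,0],"hand":45},{"slide":[0,0,0],"twist":[0,0,0],"hand":52},{"slide":[0,0,0],"twist":[0,0,0],"hand":58},{"slide":[0,0,0],"twist":[0,0,0],"hand":58},{"slide":[0,0,0],"twist":[0,0,0],"hand":58},{"slide":[0,-0.15,0],"twist":[0,0,0],"hand":58},{"slide":[0,-0.4,0],"twist":[0,0,0],"hand":58},{"slide":[0,-0.8,0],"twist":[0,0,0],"hand":58},{"slide":[0,-1.2,0],"twist":[0,0,0],"hand":58},{"slide":[0,-1.4,0],"twist":[0,0,0],"hand":40}]'
python3 - <<'E'
from h import *
import pickle
p,r=tool();m=mdl('wrist');im=eyes.camera('wrist');print(p);pickle.dump((m,p,r),open('n.pkl','wb'))
cv2.imwrite('pics/n.png',im);crop(im,160,110,200,150,4,'pics/n1.png')
b=eyes.camera('side');crop(b,170,130,160,120,5,'pics/n2.png')
E
```

```text
clock: 14.55
tcp_pos: [0.4707, 0.158, 0.238]
tcp_rot: [-1.572, 0.002, 2.923]
contact_force: [-0.2, 0.1, -0.0]
gripper_width: 0.582
[0.47071632 0.15799283 0.23795018]
```

View pics/n1.png

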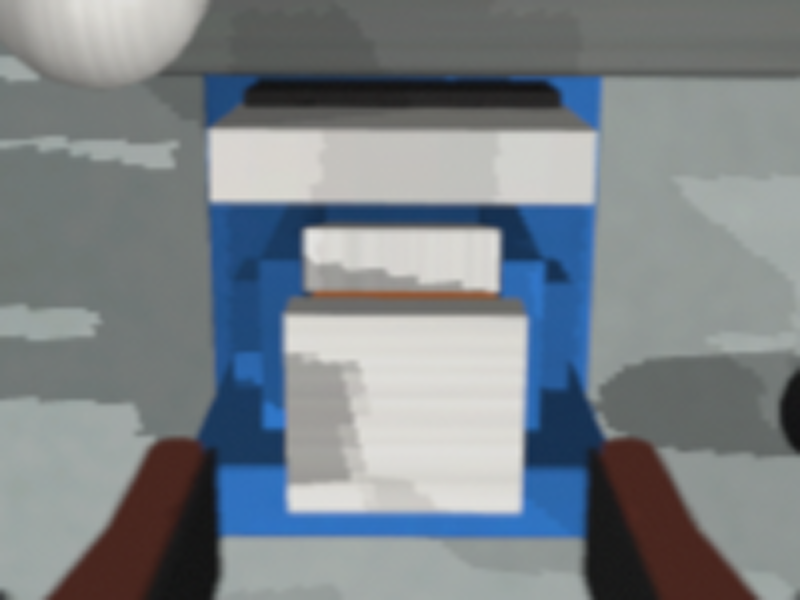

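View pics/n2.png

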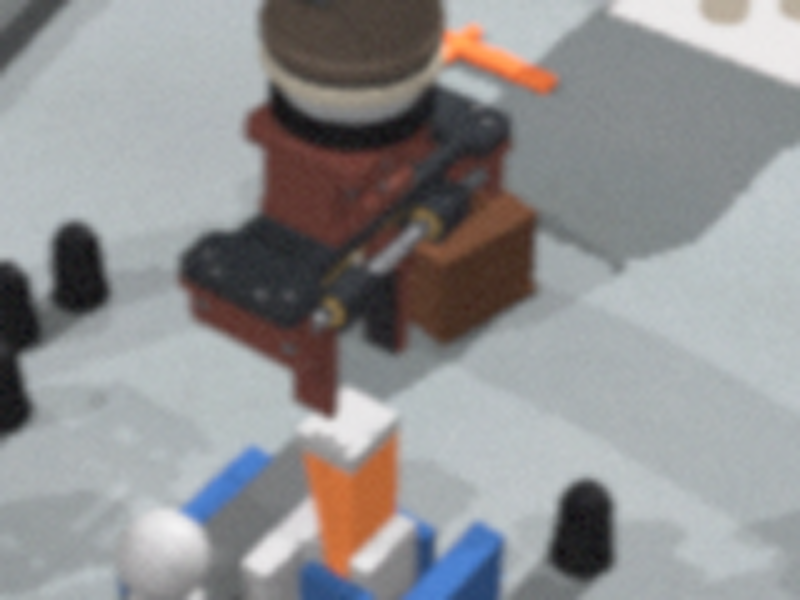

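```bash
cat >> h.py <<'E'
def cap(m,p,r,c,off,k=4.):
    """cap corners (front-left, front-right, rear-right, rear-left) in crop pixels -> list of z: front/rear widths, centre in tool mm"""
    for z in np.arange(.15,.2,.005):
        W=[r.T@(atz('wrist',np.array(q)/k+off,z,m)-p)*1e3 for q in c]
        print(round(z,3),[round(float(np.linalg.norm(W[i]-W[(i+1)%4])),1) for i in range(4)],np.mean(W,0).round(1), 'rear x',round((W[2][0]+W[3][0])/2,1))
E
python3 - <<'E'
from h import *
import pickle
m,p,r=pickle.load(open('n.pkl','rb'))
cap(m,p,r,[(284,312),(527,312),(523,512),(287,512)],np.array([160,110]))
E
```

```text
0.15 [48.1, 43.0, 48.9, 43.0] [13.2 87.9  1.8] rear x 34.7
0.155 [47.0, 42.0, 47.9, 42.1] [11.4 82.9  1.8] rear x 32.4
0.16 [46.0, 41.1, 46.8, 41.1] [ 9.6 77.9  1.8] rear x 30.1
0.165 [45.0, 40.2, 45.8, 40.2] [ 7.7 72.9  1.8] rear x 27.9
0.17 [44.0, 39.3, 44.7, 39.3] [ 5.9 67.9  1.7] rear x 25.6
0.175 [43.0, 38.4, 43.7, 38.4] [ 4.1 62.9  1.7] rear x 23.3
0.18 [41.9, 37.5, 42.7, 37.5] [ 2.2 57.9  1.7] rear x 21.0
0.185 [40.9, 36.6, 41.6, 36.6] [ 0.4 52.9  1.7] rear x 18.7
0.19 [39.9, 35.7, 40.6, 35.7] [-1.4 48.   1.7] rear x 16.4
0.195 [38.9, 34.7, 39.5, 34.8] [-3.3 43.   1.6] rear x 14.1
0.2 [37.9, 33.8, 38.5, 33.8] [-5.1 38.   1.6] rear x 11.8
```

```bash
python3 -m handwheel '[{"slide":[0.03,0,0.02],"twist":[0,0,0],"hand":0},{"slide":[0.06,0,0.03],"twist":[0,0,0],"hand":0},{"slide":[0.06,0,0.03],"twist":[0,0,0],"hand":0},{"slide":[0.06,0,0.03],"twist":[0,0,0],"hand":0},{"slide":[0.06,0,0.03],"twist":[0,0,0],"hand":0},{"slide":[0.06,0.1,0.03],"twist":[0,0,0],"hand":0},{"slide":[0.06,0.25,0.03],"twist":[0,0,0],"hand":0},{"slide":[0.06,0.4,0.03],"twist":[0,0,0],"hand":0},{"slide":[0.06,0.5,0.03],"twist":[0,0,0],"hand":0},{"slide":[0.06,0.54,0.03],"twist":[0,0,0],"hand":0}]' 30
python3 - <<'E'
from h import *
im=eyes.camera('wrist');crop(im,160,110,200,150,4,'pics/o1.png')
E
```

```text
clock: 15.9
tcp_pos: [0.4668, 0.1568, 0.2087]
tcp_rot: [-1.571, -0.001, 2.923]
contact_force: [-0.8, 0.1, 0.6]
gripper_width: 0.008
```

View pics/o1.png

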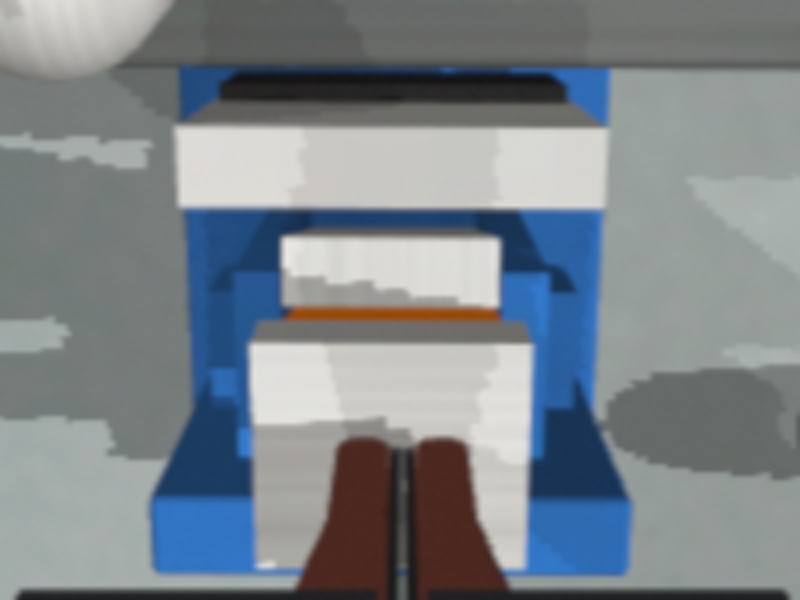

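```bash
python3 -m handwheel '[{"slide":[0,0.03,-0.02],"twist":[0,0,0],"hand":0},{"slide":[0,0.06,-0.03],"twist":[0,0,0],"hand":0},{"slide":[0,0.09,-0.03],"twist":[0,0,0],"hand":0},{"slide":[0,0.12,-0.03],"twist":[0,0,0],"hand":0},{"slide":[0,0.15,-0.03],"twist":[0,0,0],"hand":0},{"slide":[0,0.18,-0.03],"twist":[0,0,0],"hand":0},{"slide":[0,0.21,-0.03],"twist":[0,0,0],"hand":0},{"slide":[0,0.24,-0.03],"twist":[0,0,0],"hand":0},{"slide":[0,0.26,-0.03],"twist":[0,0,0],"hand":0},{"slide":[0,0.26,-0.03],"twist":[0,0,0],"hand":0}]'
python3 - <<'E'
from h import *
p,r=tool();m=mdl('wrist');im=eyes.camera('wrist');print(p,arm.read_state()['contact_force']);crop(im,160,110,200,150,4,'pics/p1.png')
E
```

```text
clock: 17.2
tcp_pos: [0.4673, 0.1583, 0.196]
tcp_rot: [-1.571, 0.0, 2.923]
contact_force: [0.3, 1.1, 0.5]
gripper_width: 0.004
[0.46731    0.15832144 0.19602242] [-0.03239044  1.09404436 -0.47823568]
```

View pics/p1.png

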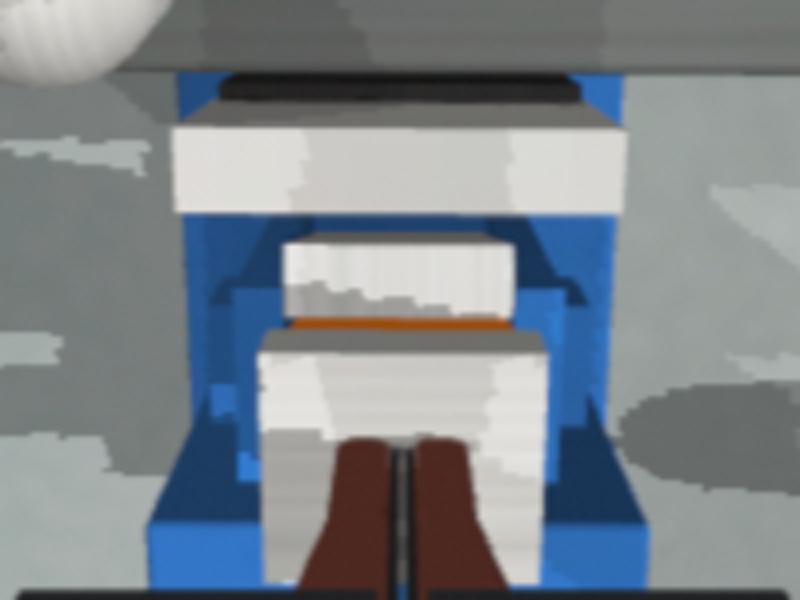

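Run:
```python
from h import *
p,r=tool();m=mdl('wrist')
cap(m,p,r,[(257,352),(547,352),(541,583),(264,583)],np.array([160,110]))
```

```text
0.15 [47.6, 41.9, 48.0, 41.9] [ 7.9 46.   1.1] rear x 28.9
0.155 [46.3, 40.8, 46.7, 40.8] [ 5.8 41.   1.1] rear x 26.2
0.16 [45.1, 39.7, 45.5, 39.7] [ 3.7 36.   1.1] rear x 23.6
0.165 [43.9, 38.6, 44.3, 38.6] [ 1.6 31.   1.1] rear x 20.9
0.17 [42.6, 37.6, 43.0, 37.6] [-0.5 26.   1.1] rear x 18.3
0.175 [41.4, 36.5, 41.8, 36.5] [-2.6 21.   1.1] rear x 15.7
0.18 [40.2, 35.4, 40.5, 35.4] [-4.7 16.   1.1] rear x 13.0
0.185 [38.9, 34.3, 39.3, 34.3] [-6.8 11.   1.1] rear x 10.4
0.19 [37.7, 33.2, 38.1, 33.2] [-8.9  6.   1.1] rear x 7.7
0.195 [36.5, 32.1, 36.8, 32.1] [-11.    1.    1.1] rear x 5.1
0.2 [35.3, 31.1, 35.6, 31.1] [-13.1  -4.    1.1] rear x 2.5
```

```bash
python3 -m handwheel '[{"slide":[0,0.03,0],"twist":[0,0,0],"hand":0},{"slide":[0,0.06,0],"twist":[0,0,0],"hand":0},{"slide":[0,0.09,0],"twist":[0,0,0],"hand":0},{"slide":[0,0.12,0],"twist":[0,0,0],"hand":0},{"slide":[0,0.15,0],"twist":[0,0,0],"hand":0},{"slide":[0,0.16,0],"twist":[0,0,0],"hand":0},{"slide":[0,0.17,0],"twist":[0,0,0],"hand":0},{"slide":[0,0.18,0],"twist":[0,0,0],"hand":0},{"slide":[0,0.19,0],"twist":[0,0,0],"hand":0},{"slide":[0,0.2,0],"twist":[0,0,0],"hand":0}]'
```

```text
clock: 18.5
tcp_pos: [0.4673, 0.1583, 0.1861]
tcp_rot: [-1.571, 0.0, 2.923]
contact_force: [-0.6, 0.4, 3.6]
gripper_width: 0.006
```

```bash
python3 -m handwheel '[{"slide":[0,0.01,0],"twist":[0,0,0],"hand":0},{"slide":[0,0.02,0],"twist":[0,0,0],"hand":0},{"slide":[0,0.03,0],"twist":[0,0,0],"hand":0},{"slide":[0,0.04,0],"twist":[0,0,0],"hand":0},{"slide":[0,0.05,0],"twist":[0,0,0],"hand":0},{"slide":[0,0.06,0],"twist":[0,0,0],"hand":0},{"slide":[0,0.07,0],"twist":[0,0,0],"hand":0},{"slide":[0,0.08,0],"twist":[0,0,0],"hand":0},{"slide":[0,0.09,0],"twist":[0,0,0],"hand":0},{"slide":[0,0.1,0],"twist":[0,0,0],"hand":0}]'
```

```text
clock: 19.75
tcp_pos: [0.4673, 0.1584, 0.1814]
tcp_rot: [-1.571, 0.0, 2.923]
contact_force: [-0.9, 0.3, 9.3]
gripper_width: 0.004
```

```bash
python3 -m handwheel '[{"slide":[0,0.01,0],"twist":[0,0,0],"hand":0},{"slide":[0,0.01,0],"twist":[0,0,0],"hand":0},{"slide":[0,0.02,0],"twist":[0,0,0],"hand":0},{"slide":[0,0.02,0],"twist":[0,0,0],"hand":0},{"slide":[0,0.03,0],"twist":[0,0,0],"hand":0},{"slide":[0,0.03,0],"twist":[0,0,0],"hand":0},{"slide":[0,0.04,0],"twist":[0,0,0],"hand":0},{"slide":[0,0.04,0],"twist":[0,0,0],"hand":0},{"slide":[0,0.05,0],"twist":[0,0,0],"hand":0},{"slide":[0,0.05,0],"twist":[0,0,0],"hand":0}]'
```

```text
clock: 21.0
tcp_pos: [0.4674, 0.1586, 0.1791]
tcp_rot: [-1.571, 0.001, 2.923]
contact_force: [-1.0, 0.3, 8.4]
gripper_width: 0.009
```

```bash
python3 -m handwheel '[{"slide":[0,0.01,0],"twist":[0,0,0],"hand":0},{"slide":[0,0.01,0],"twist":[0,0,0],"hand":0},{"slide":[0,0.02,0],"twist":[0,0,0],"hand":0},{"slide":[0,0.02,0],"twist":[0,0,0],"hand":0},{"slide":[0,0.03,0],"twist":[0,0,0],"hand":0},{"slide":[0,0.03,0],"twist":[0,0,0],"hand":0},{"slide":[0,0.04,0],"twist":[0,0,0],"hand":0},{"slide":[0,0.04,0],"twist":[0,0,0],"hand":0},{"slide":[0,0.05,0],"twist":[0,0,0],"hand":0},{"slide":[0,0.05,0],"twist":[0,0,0],"hand":0}]'
```

```text
clock: 22.25
tcp_pos: [0.4674, 0.1587, 0.1769]
tcp_rot: [-1.571, 0.001, 2.923]
contact_force: [-2.2, 0.7, 11.4]
gripper_width: 0.004
```

```bash
python3 -m handwheel '[{"slide":[0,0.0,0],"twist":[0,0,0],"hand":0},{"slide":[0,0.01,0],"twist":[0,0,0],"hand":0},{"slide":[0,0.01,0],"twist":[0,0,0],"hand":0},{"slide":[0,0.01,0],"twist":[0,0,0],"hand":0},{"slide":[0,0.02,0],"twist":[0,0,0],"hand":0},{"slide":[0,0.02,0],"twist":[0,0,0],"hand":0},{"slide":[0,0.02,0],"twist":[0,0,0],"hand":0},{"slide":[0,0.03,0],"twist":[0,0,0],"hand":0},{"slide":[0,0.03,0],"twist":[0,0,0],"hand":0},{"slide":[0,0.03,0],"twist":[0,0,0],"hand":0}]'
```

```text
clock: 23.5
tcp_pos: [0.4675, 0.1589, 0.1757]
tcp_rot: [-1.571, 0.001, 2.923]
contact_force: [-3.4, -0.1, 14.5]
gripper_width: 0.003
```

```bash
python3 -m handwheel '[{"slide":[0,0.0,0],"twist":[0,0,0],"hand":0},{"slide":[0,0.0,0],"twist":[0,0,0],"hand":0},{"slide":[0,0.01,0],"twist":[0,0,0],"hand":0},{"slide":[0,0.01,0],"twist":[0,0,0],"hand":0},{"slide":[0,0.01,0],"twist":[0,0,0],"hand":0},{"slide":[0,0.02,0],"twist":[0,0,0],"hand":0},{"slide":[0,0.02,0],"twist":[0,0,0],"hand":0},{"slide":[0,0.02,0],"twist":[0,0,0],"hand":0},{"slide":[0,0.02,0],"twist":[0,0,0],"hand":0},{"slide":[0,0.02,0],"twist":[0,0,0],"hand":0}]'
```

```text
clock: 24.75
tcp_pos: [0.4675, 0.1591, 0.1754]
tcp_rot: [-1.571, 0.001, 2.923]
contact_force: [-5.2, -1.1, 20.7]
gripper_width: 0.008
```

```bash
python3 -m handwheel '[{"slide":[0,-0.1,0],"twist":[0,0,0],"hand":0},{"slide":[0,-0.25,0],"twist":[0,0,0],"hand":0},{"slide":[0,-0.3,0],"twist":[0,0,0],"hand":0},{"slide":[0,-0.3,0],"twist":[0,0,0],"hand":0},{"slide":[0,-0.3,0],"twist":[0,0,0],"hand":0},{"slide":[0,-0.3,0],"twist":[0,0,0],"hand":0},{"slide":[0,-0.2,0],"twist":[0,0,0],"hand":0},{"slide":[0,-0.15,0],"twist":[0,0,0],"hand":0},{"slide":[0,-0.12,0],"twist":[0,0,0],"hand":0},{"slide":[0,-0.1,0],"twist":[0,0,0],"hand":0}]'
python3 -m handwheel '[{"slide":[0,0.02,0],"twist":[0,0,0],"hand":0},{"slide":[0,0.04,0],"twist":[0,0,0],"hand":0},{"slide":[0,0.06,0],"twist":[0,0,0],"hand":0},{"slide":[0,0.07,0],"twist":[0,0,0],"hand":0},{"slide":[0,0.08,0],"twist":[0,0,0],"hand":0},{"slide":[0,0.09,0],"twist":[0,0,0],"hand":0},{"slide":[0,0.1,0],"twist":[0,0,0],"hand":0},{"slide":[0,0.1,0],"twist":[0,0,0],"hand":0},{"slide":[0,0.1,0],"twist":[0,0,0],"hand":0},{"slide":[0,0.1,0],"twist":[0,0,0],"hand":0}]'
```

```text
clock: 26.0
tcp_pos: [0.4672, 0.1583, 0.1785]
tcp_rot: [-1.571, -0.0, 2.923]
contact_force: [0.3, 0.5, 0.4]
gripper_width: 0.005
clock: 27.25
tcp_pos: [0.4674, 0.1584, 0.1754]
tcp_rot: [-1.57, 0.001, 2.923]
contact_force: [-7.0, -2.6, 18.4]
gripper_width: 0.005
```

```bash
python3 -m handwheel '[{"slide":[0,-0.1,0],"twist":[0,0,0],"hand":0},{"slide":[0,-0.3,0],"twist":[0,0,0],"hand":0},{"slide":[0,-0.7,0],"twist":[0,0,0],"hand":0},{"slide":[0,-1.2,0],"twist":[0,0,0],"hand":0},{"slide":[0.2,-1.7,0],"twist":[0,0,0],"hand":0},{"slide":[0.5,-2.0,0],"twist":[0,0,0],"hand":0},{"slide":[0.8,-2.0,0],"twist":[0,0,0],"hand":0},{"slide":[1.0,-2.0,0],"twist":[0,0,0],"hand":0},{"slide":[1.0,-2.0,0],"twist":[0,0,0],"hand":0},{"slide":[1.0,-2.0,0],"twist":[0,0,0],"hand":0}]'
python3 - <<'E'
from h import *
import pickle
p,r=tool();m=mdl('wrist');im=eyes.camera('wrist');pickle.dump((m,p,r),open('z.pkl','wb'));print(p)
crop(im,160,40,200,150,4,'pics/z1.png')
b=eyes.camera('side');cv2.imwrite('pics/z2.png',b);crop(b,180,180,130,100,6,'pics/z4.png')
cv2.imwrite('pics/z3.png',eyes.camera('scene'))
E
```

```text
clock: 28.5
tcp_pos: [0.4187, 0.1689, 0.2732]
tcp_rot: [-1.571, -0.0, 2.922]
contact_force: [0.6, -0.1, -0.5]
gripper_width: 0.002
[0.41866176 0.16893643 0.27324669]
```

View pics/z1.png

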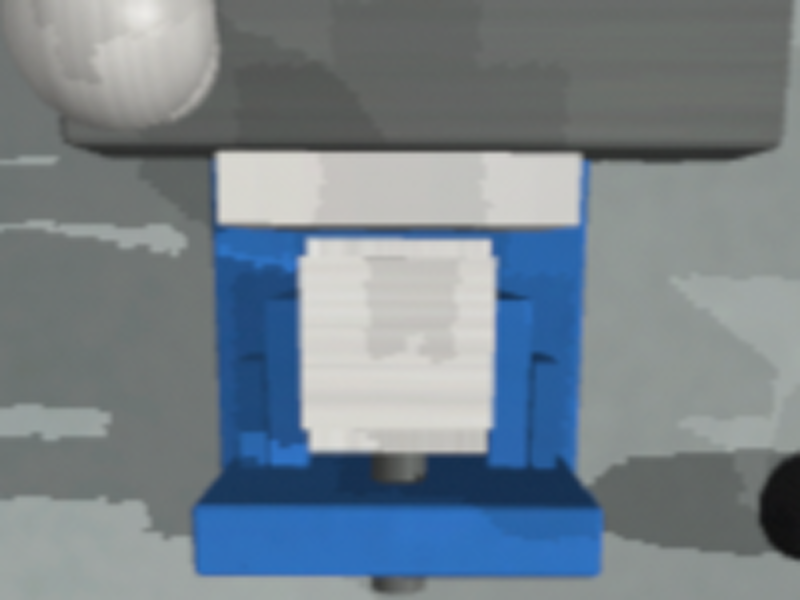

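View pics/z3.png

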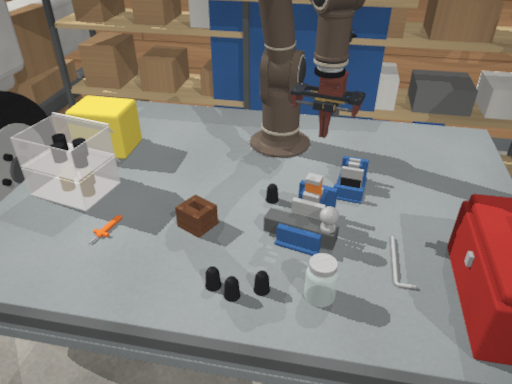

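View pics/z4.png

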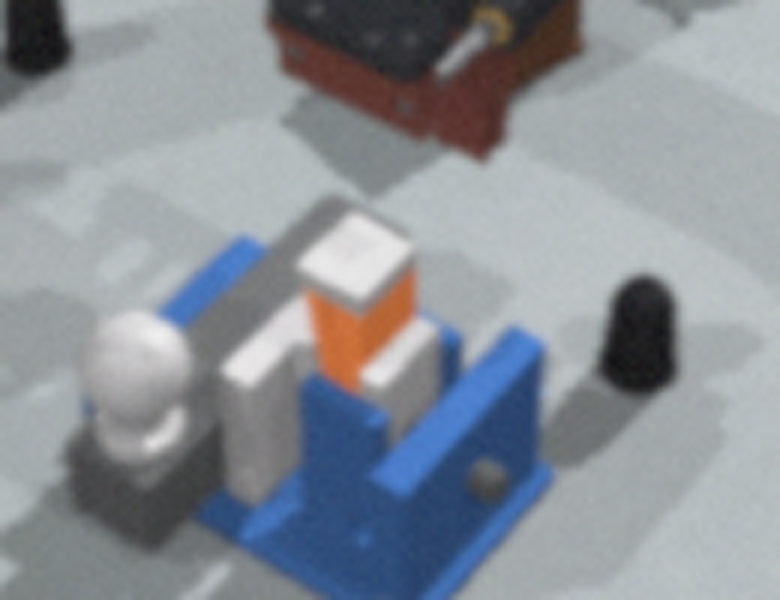

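Run:
```python
from h import *
import pickle
m,p,r=pickle.load(open('z.pkl','rb'))
cap(m,p,r,[(299,255),(495,255),(492,428),(302,428)],np.array([160,40]))
print('jaw rear',[(atz('wrist',np.array(q)/4+[160,40],.115,m)).round(4) for q in((307,240),(490,240))])
print(arm.finish_job())
```

```text
0.15 [41.4, 36.5, 41.7, 36.5] [-54.  123.2   0.2] rear x -35.8
0.155 [40.6, 35.9, 40.9, 35.9] [-54.4 118.2   0.2] rear x -36.5
0.16 [39.9, 35.2, 40.1, 35.2] [-54.8 113.2   0.2] rear x -37.2
0.165 [39.1, 34.5, 39.3, 34.5] [-55.1 108.2   0.2] rear x -37.8
0.17 [38.3, 33.8, 38.6, 33.8] [-55.5 103.2   0.2] rear x -38.5
0.175 [37.6, 33.2, 37.8, 33.2] [-55.8  98.2   0.2] rear x -39.2
0.18 [36.8, 32.5, 37.0, 32.5] [-56.2  93.2   0.3] rear x -39.9
0.185 [36.0, 31.8, 36.3, 31.8] [-56.5  88.2   0.3] rear x -40.6
0.19 [35.3, 31.1, 35.5, 31.1] [-56.9  83.2   0.3] rear x -41.3
0.195 [34.5, 30.5, 34.7, 30.5] [-57.2  78.2   0.3] rear x -42.0
0.2 [33.7, 29.8, 34.0, 29.8] [-57.6  73.2   0.3] rear x -42.7
jaw rear [array([0.4971, 0.1732, 0.115 ]), array([0.4875, 0.1308, 0.115 ])]
the job is handed in; nothing more can be done
None
```

The wedge is driven home in the larger vise and the job is handed in at about 29 s.

- **Setting:** I lifted the wedge out of its holder and stood it loosely in the slot, slanted face to the sliding jaw. The toe was about 44 mm below the mouth when I let go, and it stayed there upright.
- **Driving:** With the fingers shut I pressed it down in slow steps rather than striking it. The push read about 4 N, then 8–11 N, then 14.5 N. On the last step it barely moved (0.3 mm) while the push rose to 20.7 N, slightly over the 15–20 N range.
- **Extra tap:** I lifted clear and tapped once more. The push read 18.4 N and the tool stopped at the same height to 0.1 mm, so the wedge did not move. I then came away.

**Last checks:**
- The wedge head measures about 160 mm above the shelf, 30 mm lower than when it was set down. That is at the deep end of the expected 15–30 mm.
- The wrist picture shows the jaw up against the drawbar, and the arm was touching nothing.
- By eye, the drawbar and the other things on the shelf look unmoved in the pictures; I did not measure them.
- The last tap also showed about 7 N sideways on the fingers, probably friction on the head. I did not look into it further.

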